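# Seat the cushion in a centrifuge sleeve

## Robot

A 6-joint arm with a two-finger parallel gripper is mounted at the origin on the work surface. World frame = base frame: x ahead of the robot, y to its left, z up, the work surface at z = 0. Lengths are in m, angles in rad, forces in N, time in s.
With the tool pointing down it reaches from about 0.35 to 0.775 m from the base axis. Payload 5.5 kg.
Tool frame: the origin (TCP) lies at the very end of the fingers, on their centre line; the grasp point (between the pads) lies 19 mm behind it; z points along the fingers, y is the direction in which the jaws open and shut (so a half turn about z gives the same grasp; the last joint's range is limited). The gripper opens to 85 mm and grips with 20 to 120 N. Pads are 22 mm wide; open, the fingers measure 114 mm over their backs; the gripper's body (76 mm by 85 mm) begins 54 mm behind the grasp point. The pads swing forward as they close: fully open they stand 13 mm farther back than shut.
Start: joints at [-1.25, 0.313, 0.046, 1.304, 0, 1.431], TCP at [0.256, -0.515, 0.231] pointing down, gripper open.
Joint ranges: [-2.76, 2.76], [-0.86, 1.69], [-1.03, 1.26], [-2.2, 2.34], [-1.47, 1.5], [-3.14, 3.14]. Speed limits (rad/s): [2.57, 2.57, 3.14, 3.14, 3.14, 3.14].

## Interface

Orientations are given as a unit quaternion [w, x, y, z].
In Python, from workcell import get_state, read_camera, hand_in, find_in, silhouettes gives the robot as it stands. The module is installed in compiled form; this text tells all that it offers.
- The arm moves only by the tool send_rows, never from a script. Its argument "deltas" is a list that holds one entry, the list of rows, each a list of 6 numbers: the shift along the world's x, y, z in cm, then the turn, a rotation vector about the world's x, y, z in degrees. In form: [[[dx, dy, dz, wx, wy, wz], ...]]. A call has 1 to 12 rows; each row is the pose to reach, as a shift and turn from the pose commanded when the call began; what a row does not reach only later rows make up. A row lasts 1/10 s, in which the tool goes at most 50 mm and 8.59 degrees, less where a joint would pass 70% of its speed; a pose out of reach is approached as far as the arm can. A call with a gripper value outside its range is refused whole. "jaw" is the opening, from -1 (shut) to 1 (fully open), so that 0 is half open, set as the call begins (left out, the last holds). The fingers move at their own pace and stop on an object; "force" is the grip in N (left out, the last holds). Time passes only in rows, so rows that repeat a pose let the fingers close. It gives the time, the measured TCP pose, the force and the opening at its end, in the units of the state.
- get_state(): the state, without advancing time (a new reading comes with each control period).
- read_camera(name): name is "side" or "top"; returns a dict with "img" (400x640x3 uint8, red, green, blue), "z_map" (400x640 float32, m along the optical axis (not along the pixel's ray), 0 where there is no reading), "vfov" (degrees; the focal length in pixels is half the picture's height over the tangent of half this angle, whatever the lens; pixels are square), "cx", "cy" (the principal point, pixels), "k1" (the pictures are not rectified: a ray, as slopes to the right and down, at radius r is drawn at 1 + k1 r^2 times it, then the intrinsics apply), "R" (3x3) and "t" (3): a world point X has camera coordinates R X + t. Camera axes: x right, y down, z forward; pixel columns grow to the right and rows downward; lengths in m; the calibration is good to about 2 mm. A picture is of the moment at which its call begins.
- hand_in(): hands the job in, once; it reports no verdict.
Trained networks look in a picture, given as the dict that the camera call returned (one of the last four; its "shot" number tells which), for a name from the list of things; names that differ only in an ending like _2 or _b are one class to them, and where a whole thing is asked for, a point or a joint stands for the part that bears it (a point fixed in the world has none). Each returns a list of dicts, best first, with "conf" (0 to 1); they miss things now and then, are a little off and sometimes report something else, mostly with a low value. They report only what shows in the picture. A call takes as long as a camera call. They do not tell look-alikes from the thing itself.
- find_in(picture, thing): "box" ([centre column, centre row, width, height] in pixels, round what is visible of it).
- silhouettes(picture, thing): "mask" (400x640 bool, what is visible of it) and "box" ([centre column, centre row, width, height] in pixels, round what is visible of it).
The state is a dict: "clock": time; "joint_pos": joint angles; "qvel": joint speeds; "tau": joint torques, N m; "tcp_pos": TCP position; "orientation": TCP orientation; "wrist_force": force on the tool from outside, world axes, zero at the start; "ft_torque": the same for the moment, N m; "finger_gap": finger opening in m.
Only numpy, scipy, OpenCV 4.12 (cv2) and the standard library are available. Lean on these libraries where they do the work, as an engineer would, in place of code of your own. Each camera call takes 0.05 s, during which the arm holds its last target.

## Task

Take the white seating rod with the green grip out of the wire rack and use it to push the rubber cushion, stuck part-way down the one empty sleeve of the centrifuge bucket, right home: it has bottomed when it will go no further and the sleeve's rim lies inside the rod's red band; make sure with a firm, steady push of about 18 N for a second or so, never over 25 N. Then draw the rod out and stand it back upright in the rack, in the place it came from, and leave the capped tubes alone.

Things in the scene. Friction and masses are not known exactly. Their poses are not given: they have to be found in the camera images.
- rod_grip (a point): Middle of the seating rod's green grip, on the axis, z up along the rod. The rod (60 g) is round, 165 mm long, and stands upright in a place of the wire rack. The grip, 22 mm across and 45 mm long, is its top end (22.5 mm to either side of this point); below it the white stem is 14 mm across, flat-ended with a 1 mm bevel; its lower end is 142.5 mm below this point.
- rod_tip (a point): Centre of the flat lower end of the seating rod. A red band 14 mm tall runs round the stem from 74 to 88 mm above it: the depth mark.
- rack: Stainless wire tube rack, fixed, 48 x 144 mm (long along its y); origin under its centre, on the bench. 2 x 6 square places, 24 mm pitch, 21 mm clear between wires; things stand on its floor plate, 6 mm above the bench. Wire grids at 36 and 74 mm height, end hoops to 92 mm. Holds the rod and a capped tube, in places that differ from run to run.
- bucket: Centrifuge bucket, fixed: square aluminium carrier 92 x 92 mm (106 mm along its y over the lugs) with a grey insert; origin under its centre, on the bench. Four upright round sleeves, 38 mm between centres, rims 95 mm above the bench, 18 mm bore with a 1 mm lead-in. Three hold capped tubes (caps to 28 mm above the rims), one is empty.
- sleeve_mouth (a point): Centre of the empty sleeve's mouth, at rim height; axis vertical. A black rubber cushion is stuck in it, top 30 to 63 mm below the rim (not measured). It slides down under about 8 N, stays where left, and is home with its top 75.5 to 84.5 mm below the rim (cushions differ): only felt. Being rubber it gives about 1 mm per 12 N of push, and springs back. Over 25 N spoils it.
- tube_a_mid (a point): Middle (half-way up) of a capped tube standing in the bucket: 16 mm in diameter, blue cap 18 mm in diameter, 114 mm long over all, 20 g. To be left alone.
- tube_b_mid (a point): Middle of a second tube of the same kind in the bucket. To be left alone.
- tube_c_mid (a point): Middle of a third tube of the same kind in the bucket. To be left alone.
- tube_d_mid (a point): Middle of a tube of the same kind standing in the rack. To be left alone.
Mind the look-alikes: they are no part of the job. Of the things that look like the bucket, take the one that is farthest to the robot's left at the start.

How it is judged:
On the way:
1. the cushion is bottomed (within 1.5 mm of its own 50 mm travel, not measured for you), and the rod stands upright on it, the rim inside the red band, pressing steadily with over 14 N (contact force between rod and bucket above 14 N and value of joint cushion above 0.0485 m and z of rod_tip in the frame of sleeve_mouth between -0.088 and -0.074 m and horizontal distance between rod_tip and sleeve_mouth below 0.004 m and angle between rod_tip's own z axis and vertical below 0.07 rad and linear speed of rod below 0.01 m/s), for 0.5 s.
At the end, for the whole second after the job is handed in: The cushion is still fully home (within 1.5 mm), and the rod stands upright (within 0.15 rad) and at rest in the rack place it came from, its lower end within 10 mm of where it was (value of joint cushion above 0.0485 m and distance of rod_tip from where it was at the start of the episode below 0.01 m and angle between rod_tip's own z axis and vertical below 0.15 rad and linear speed of rod below 0.02 m/s); the robot touches nothing.
It fails at once if the rod presses on the bucket or the cushion with more than 25 N (contact force between rod and bucket above 25 N).
It fails at once if a capped tube is disturbed (moved by more than 12 mm) (distance of any of tube_a_mid, tube_b_mid, tube_c_mid, tube_d_mid from where it was at the start of the episode above 0.012 m).
It also fails if it takes over 64 s, if anything falls off the work surface, if the arm or the gripper's body presses on something with over 40 N, if the wrist force passes 120 N, or if a joint passes its speed limit or range.

## Working session

There is one attempt and no reset: what is moved stays moved. The work goes in short steps, Python scripts to look and compute and a tool call to move; the robot and the scene stay as the last step left them, time stands still between calls to the robot, and variables do not carry over. Pictures are saved under pics/ and viewed, and the job is handed in when it is done.

Besides the shell and the picture viewer there is one more tool, called after "Call:" as a command line: name --argument value ..., lists and objects as JSON in quotes. send_rows: Moves the arm, as the interface text tells. Its arguments: {"type":"object","properties":{"deltas":{"type":"array","items":{"type":"array","items":{"type":"array","items":{"type":"number"}}}},"jaw":{"type":"number"},"force":{"type":"number"}},"required":["deltas"]}

```bash
mkdir -p pics
python3 - <<'E'
from workcell import *
import cv2,pickle
s=get_state();print(s)
for n in("side","top"):
    p=read_camera(n);pickle.dump(p,open(n+'.pkl','wb'))
    cv2.imwrite(f'pics/{n}0.png',p['img'][:,:,::-1]);print(n,p['vfov'],p['cx'],p['cy'],p['k1'],p['R'],p['t'])
    for th in("rod_grip","rack","bucket","tube_a_mid"):
        print(th,[(round(d['conf'],2),[int(x) for x in d['box']]) for d in find_in(p,th)])
E
```

```text
{'clock': 0.0, 'joint_pos': array([-1.24961052e+00,  3.14013705e-01,  4.49709843e-02,  1.30358371e+00,
       -1.62910720e-05,  1.43119216e+00]), 'qvel': array([ 6.28768842e-04, -1.06460697e-03,  2.93901381e-04,  9.09324162e-04,
        5.75769832e-05, -9.26175052e-04]), 'tau': array([-5.33595448e-04, -4.80618703e+01,  2.98535621e+01,  1.91152131e-02,
       -1.89889493e-04, -1.72241153e-05]), 'tcp_pos': array([ 0.25549978, -0.51454862,  0.23039802]), 'orientation': array([-9.10542185e-04,  9.73575862e-01,  2.28361999e-01, -9.10759879e-05]), 'wrist_force': array([-0.16991302, -0.05736727,  0.43723846]), 'ft_torque': array([-0.00991814, -0.01234511, -0.0065192 ]), 'finger_gap': 0.08507504584846956}
side 44.03631794603085 321.24007841794486 201.19609589642823 -0.07454467891017708 [[-0.96071654 -0.27703745 -0.01655204]
 [-0.18766184  0.69240207 -0.69667956]
 [ 0.204467   -0.66620539 -0.71719148]] [0.45824355 0.16681888 0.9493321 ]
rod_grip [(0.87, [311, 148, 13, 60])]
rack [(0.73, [327, 163, 61, 49])]
bucket [(0.97, [282, 221, 53, 60]), (0.88, [271, 290, 67, 73]), (0.66, [383, 263, 63, 66]), (0.58, [253, 276, 13, 17])]
tube_a_mid []
top 57.755290163256454 322.10644615411815 201.61808592042303 -0.050029151731891666 [[ 0.02642875 -0.99962519 -0.0071413 ]
 [-0.99796643 -0.02596903 -0.0582118 ]
 [ 0.05800453  0.00866524 -0.99827871]] [0.00426193 0.47431465 0.84229225]
rod_grip [(0.49, [413, 167, 20, 14])]
rack [(0.71, [417, 186, 71, 58])]
bucket [(0.88, [326, 167, 51, 55]), (0.81, [251, 176, 47, 50]), (0.67, [300, 260, 45, 47])]
tube_a_mid [(0.46, [238, 165, 9, 8])]
```

Run:
```python
import cv2
a=cv2.imread('pics/top0.png');cv2.imwrite('pics/topc.png',cv2.resize(a[120:320,200:500],None,fx=2.6,fy=2.6,interpolation=2))
a=cv2.imread('pics/side0.png');cv2.imwrite('pics/sidec.png',cv2.resize(a[100:340,210:450],None,fx=2.5,fy=2.5,interpolation=2))
```

```text
(no output)
```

View pics/top0.png

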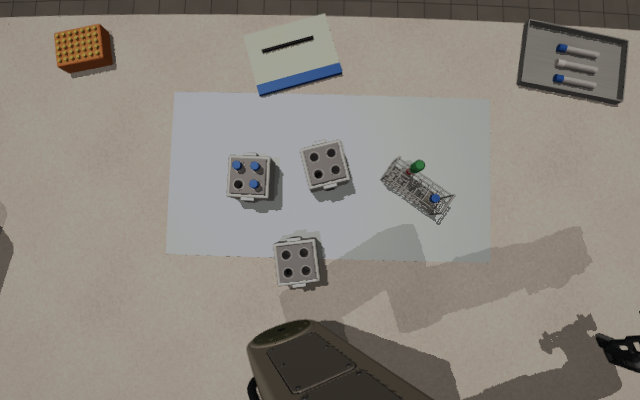

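View pics/topc.png

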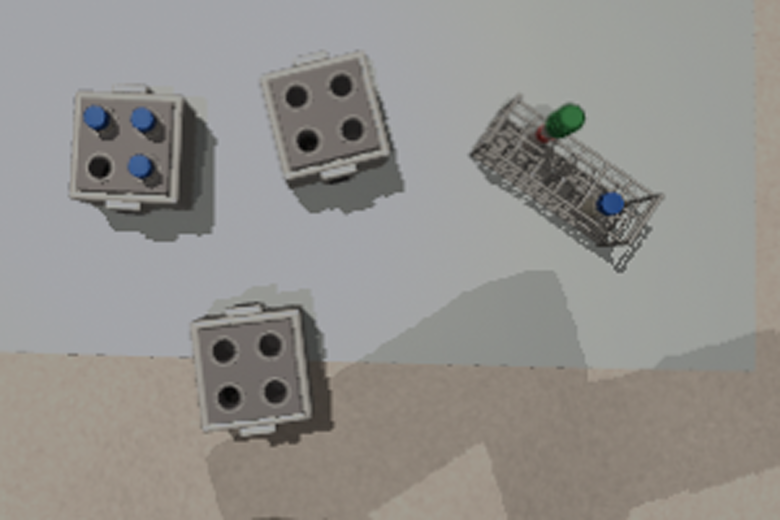

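View pics/sidec.png

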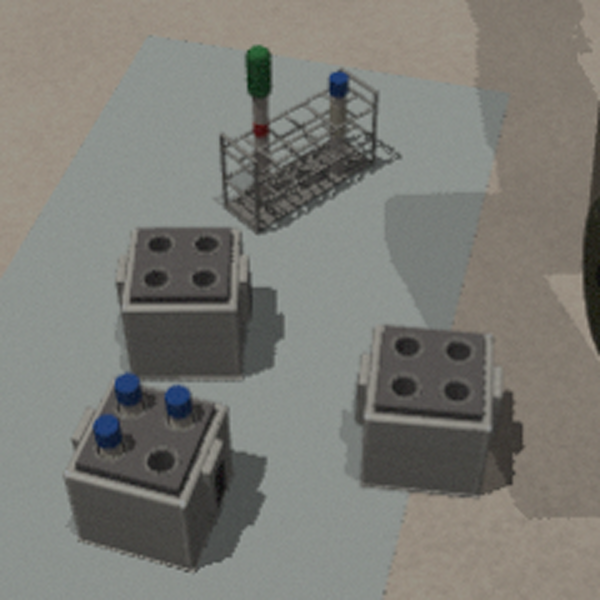

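The top view shows three bucket-like things, at (251,176), (326,167) and (300,260). The farthest left (+y, so the left of the image) is the one at (251,176), which holds three blue caps and has its empty sleeve near (238,184). There is only one rod with a green grip, at (413,167); the white-ended tubes in the tray at (575,65) could be mistaken for it. Next I'll measure.

```bash
cat > h.py <<'E'
import numpy as np,cv2,pickle
from scipy.optimize import least_squares
def cam(p):
    f=200/np.tan(np.radians(p['vfov']/2));return f,p['cx'],p['cy'],p['k1'],np.array(p['R']),np.array(p['t'])
def proj(p,X):
    f,cx,cy,k,R,t=cam(p);c=np.atleast_2d(X)@R.T+t;s=c[:,:2]/c[:,2:];s=s*(1+k*(s**2).sum(1,keepdims=True));return s*f+[cx,cy]
def slope(p,uv):
    f,cx,cy,k,R,t=cam(p);d=(np.atleast_2d(uv).astype(float)-[cx,cy])/f;s=d.copy()
    for _ in range(20): s=d/(1+k*(s**2).sum(1,keepdims=True))
    return s
def unproj(p,uv,z=None,h=None):
    f,cx,cy,k,R,t=cam(p);s=slope(p,uv);d=np.c_[s,np.ones(len(s))]
    if z is not None: return (d*np.asarray(z).reshape(-1,1)-t)@R
    C=-R.T@t;w=d@R;return C+w*((h-C[2])/w[:,2])[:,None]
def green(p):
    i=p['img'].astype(int);return (i[...,1]>i[...,0]+25)&(i[...,1]>i[...,2]+15)
def pts(p,m):
    m=m&(p['z_map']>0);v,u=np.nonzero(m);return unproj(p,np.c_[u,v],p['z_map'][v,u])
E
python3 - <<'E'
from h import *
S=pickle.load(open('side.pkl','rb'));T=pickle.load(open('top.pkl','rb'))
for n,p in(('side',S),('top',T)):
    m=green(p);
    k,l,st,c=cv2.connectedComponentsWithStats(m.astype(np.uint8));
    i=1+np.argmax(st[1:,4]);m=l==i;print(n,st[i],c[i])
    P=pts(p,m);print(P.mean(0),np.percentile(P,[2,50,98],axis=0).round(4).tolist())
    for lo in(.12,.135,.15,.165):
        q=P[(P[:,2]>lo)&(P[:,2]<lo+.015)]
        if len(q):print(lo,len(q),q[:,:2].mean(0),np.ptp(q[:,:2],axis=0))
# empty sleeve at rim h
print(unproj(T,[[238.1,183.8]],h=.095),unproj(S,[[274.4,284.4]],h=.095))
# blue caps
for n,p in(('side',S),('top',T)):
    i=p['img'].astype(int);m=(i[...,2]>i[...,0]+40)&(i[...,2]>i[...,1]+20)
    k,l,st,c=cv2.connectedComponentsWithStats(m.astype(np.uint8))
    for j in range(1,k):
        if 15<st[j,4]<300: 
            P=pts(p,l==j);print(n,c[j].round(1),st[j,4],np.median(P,0).round(4),P[:,2].max().round(4))
E
```

```text
side [309 118   8  11  62] [312.56451613 122.37096774]
[ 0.54197892 -0.16860185  0.16716746] [[0.5341, -0.1796, 0.1571], [0.542, -0.1679, 0.1683], [0.55, -0.1608, 0.1719]]
0.15 15 [ 0.54090125 -0.16372572] [0.01618755 0.00773861]
0.165 47 [ 0.54232285 -0.17015806] [0.01812315 0.01927973]
top [410 160  15  13 122] [417.3852459  165.91803279]
[ 0.53998584 -0.16910512  0.16565508] [[0.5318, -0.1813, 0.1404], [0.5398, -0.1686, 0.1694], [0.549, -0.1603, 0.1737]]
0.135 11 [ 0.53746916 -0.16383399] [0.01273027 0.01081931]
0.15 20 [ 0.53732491 -0.16417051] [0.01538508 0.01381965]
0.165 90 [ 0.54088476 -0.17084595] [0.01977067 0.02208927]
[[0.503024   0.19777127 0.095     ]] [[0.50235157 0.19835029 0.095     ]]
side [247.8  68.8] 20 [ 0.8727 -0.5671  0.0187] 0.0217
side [271.   73.8] 20 [ 0.7916 -0.5575  0.0198] 0.0248
side [344.5 132.1] 41 [ 0.4828 -0.2158  0.1184] 0.1206
side [260.1 253.4] 68 [0.5405 0.1604 0.1216] 0.1239
side [280.2 258.7] 79 [0.5027 0.1607 0.1215] 0.1246
side [251.8 270.5] 78 [0.5411 0.1995 0.1217] 0.1254
top [561.7  47.4] 59 [ 0.8711 -0.5664  0.0196] 0.0245
top [558.4  77.7] 63 [ 0.793  -0.5536  0.0205] 0.0242
top [236.1 164.7] 62 [0.5397 0.1969 0.1228] 0.1261
top [254.2 165.4] 58 [0.54   0.1591 0.1228] 0.1263
top [253.2 183.4] 57 [0.5024 0.1596 0.1231] 0.1255
top [434.9 197.7] 61 [ 0.4817 -0.2181  0.1198] 0.1237
```

```bash
cat >> h.py <<'E'
def cyl(c,r,z0,z1,ax=(0,0)):
    a=np.linspace(0,2*np.pi,40,endpoint=False);o=[]
    for z in(z0,z1): o.append(np.c_[c[0]+ax[0]*(z-z0)+r*np.cos(a),c[1]+ax[1]*(z-z0)+r*np.sin(a),np.full(40,z)])
    return np.vstack(o)
def iou(p,m,X,s=8):
    q=proj(p,X);h=cv2.convexHull(((q+.5)*s).astype(np.int32));u0,v0=np.floor(q.min(0)).astype(int)-12
    w=80;I=np.zeros((w*s,w*s),np.uint8);cv2.fillConvexPoly(I,h-np.array([u0,v0])*s,1)
    M=cv2.resize(m[v0:v0+w,u0:u0+w].astype(np.uint8),None,fx=s,fy=s,interpolation=0)
    I=I[:M.shape[0],:M.shape[1]]
    return (I&M).sum()/(I|M).sum()
E
cat > fit.py <<'E'
from h import *
from scipy.optimize import minimize
def gm(p,c,R=25):
    i=p['img'].astype(float);m=(i[...,1]>1.2*i[...,0]+3)&(i[...,1]>1.12*i[...,2])
    k,l,st,ce=cv2.connectedComponentsWithStats(m.astype(np.uint8));ok=[j for j in range(1,k) if np.hypot(*(ce[j]-c))<R]
    j=max(ok,key=lambda j:st[j,4]);print(st[j]);return l==j
if __name__=='__main__':
    S=pickle.load(open('side.pkl','rb'));T=pickle.load(open('top.pkl','rb'))
    ms=gm(S,(312,125));mt=gm(T,(415,167))
    for w in((1,0),(0,1),(1,1)):
        f=lambda v:-(w[0]*iou(S,ms,cyl(v[:2],.011,.126,.171))+w[1]*iou(T,mt,cyl(v[:2],.011,.126,.171)))
        r=minimize(f,[.5415,-.1705],method='Nelder-Mead',options=dict(initial_simplex=[[.5415,-.1705],[.5445,-.1705],[.5415,-.1675]]));print(w,r.x,r.fun)
    f=lambda v:-(iou(S,ms,cyl(v[:2],.011,.126,.171,v[2:]*10))+iou(T,mt,cyl(v[:2],.011,.126,.171,v[2:]*10)))
    r=minimize(f,[*r.x,0,0],method='Nelder-Mead',options=dict(initial_simplex=np.array([[*r.x,0,0]]*5)+np.vstack([np.zeros(4),np.eye(4)*.004])));print(r.x,r.fun)
    for p in(S,T):
        i=p['img'].astype(float);m=(i[...,0]>1.6*i[...,1])&(i[...,0]>1.6*i[...,2])&(i[...,0]>60)
        v,u=np.nonzero(m);d=np.hypot(*(np.c_[u,v]-proj(p,[.54,-.17,.087])[0]).T)<15
        print('red',u[d].mean(),v[d].mean(),'pred',proj(p,[.5405,-.1705,.087]))
E
python3 fit.py
```

```text
[308 118  10  21 178]
[410 160  15  13 143]
(1, 0) [ 0.54353068 -0.17346636] -0.8038952790911016
(0, 1) [ 0.54200768 -0.1717125 ] -0.8409972299168975
(1, 1) [ 0.54269451 -0.17221884] -1.634015427948472
[ 0.54352053 -0.17389105 -0.00559777  0.00762519] -1.7492374430761157
red 313.55 151.9 pred [[314.46646525 150.81148498]]
red 407.7 171.8 pred [[408.80490274 171.36733919]]
```

Call:
send_rows --deltas '[[[2.4,2.9,0,0,0,2.2],[4.8,5.7,0,0,0,4.4],[7.2,8.6,0,0,0,6.6],[9.6,11.5,0,0,0,8.8],[12,14.4,0,0,0,11],[14.4,17.2,0,0,0,13.2],[16.8,20.1,0,0,0,15.4],[19.2,23,0,0,0,17.6],[21.6,25.8,0,0,0,19.8],[24,28.7,0,0,0,22],[26.4,31.6,0,0,0,24.2],[28.65,34.35,0,0,0,26.4]]]' --jaw 1

```text
clock: 1.7
tcp_pos: [0.5432, -0.1702, 0.2315]
orientation: [0.0, 0.895, 0.445, 0.0]
wrist_force: [-0.4, -0.5, 0.2]
finger_gap: 0.0851
```

Call:
send_rows --deltas '[[[0,0,0,0,0,0],[0,0,0,0,0,0],[0,0,0,0,0,0]]]'

```text
clock: 2.0
tcp_pos: [0.5417, -0.1721, 0.2313]
orientation: [0.0, 0.896, 0.444, -0.0]
wrist_force: [-0.5, -1.4, -0.9]
finger_gap: 0.0854
```

Run:
```python
from workcell import *
from h import *
s=get_state();print(s['tcp_pos'],s['orientation'],s['joint_pos'],s['wrist_force'])
a=[]
for n in("side","top"):
    p=read_camera(n);u=proj(p,s['tcp_pos'])[0].astype(int);a.append(cv2.resize(p['img'][max(0,u[1]-70):u[1]+70,u[0]-70:u[0]+70,::-1],(400,400)))
cv2.imwrite('pics/1.png',np.hstack(a))
```

```text
[ 0.54173461 -0.17208008  0.23129661] [ 4.17780120e-05  8.95879631e-01  4.44296804e-01 -1.85432033e-04] [-4.48595876e-01  3.00462025e-01  2.84258717e-02  1.29892217e+00
 -3.43916483e-04  1.77221842e+00] [-0.47834284 -1.36063109 -0.87996957]
```

View pics/1.png

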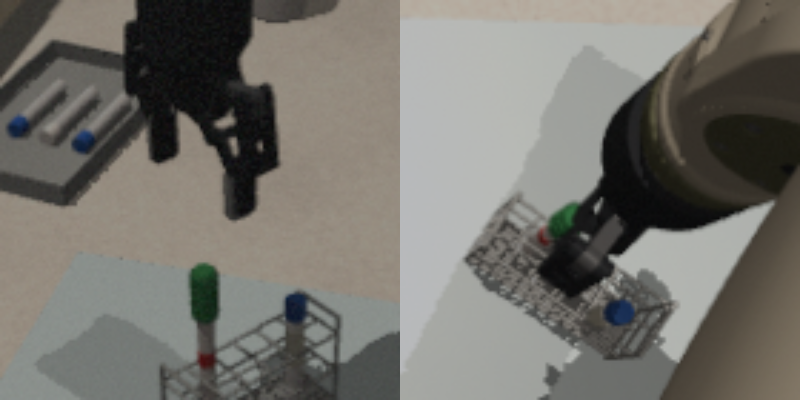

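The left half shows the fingers straddling the grip from above (green at (203,290)), and in the right half the grip at (563,218) lies by the jaw line. Lowering to grip height.

Call:
send_rows --deltas '[[[0,0,-1.5,0,0,0],[0,0,-3,0,0,0],[0,0,-4.5,0,0,0],[0,0,-6,0,0,0],[0,0,-7.5,0,0,0],[0,0,-9,0,0,0],[0,0,-10,0,0,0],[0,0,-10,0,0,0],[0,0,-10,0,0,0]]]'

```text
clock: 3.0
tcp_pos: [0.5421, -0.1721, 0.1317]
orientation: [0.0, 0.896, 0.444, 0.0]
wrist_force: [0.4, 0.2, -0.3]
finger_gap: 0.0851
```

Run:
```python
from workcell import *
from h import *
s=get_state();print(s['tcp_pos'],s['wrist_force'])
a=[]
for n in("side","top"):
    p=read_camera(n);u=proj(p,s['tcp_pos'])[0].astype(int);a.append(cv2.resize(p['img'][max(0,u[1]-40):u[1]+40,u[0]-40:u[0]+40,::-1],(400,400)))
cv2.imwrite('pics/2.png',np.hstack(a))
```

```text
[ 0.54205249 -0.17208927  0.13166402] [ 0.35183445  0.23172402 -0.29296959]
```

View pics/2.png

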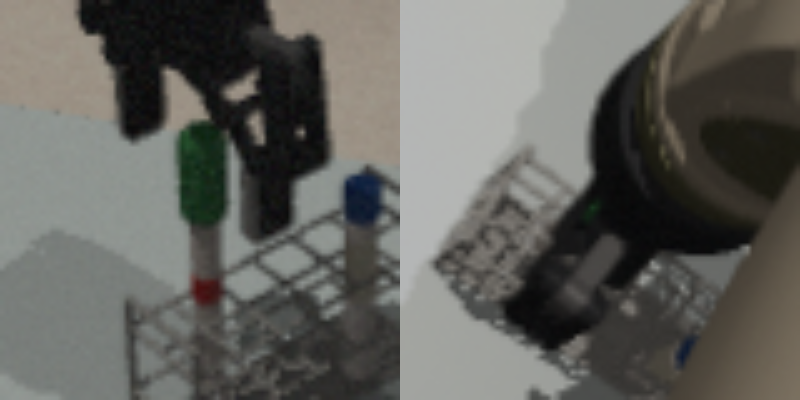

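The grip at (203,175) sits midway between the finger ends at (140,130) and (268,230), so I'll close.

Call:
send_rows --deltas '[[[0,0,0,0,0,0],[0,0,0,0,0,0],[0,0,0,0,0,0],[0,0,0,0,0,0],[0,0,0,0,0,0],[0,0,0,0,0,0],[0,0,0,0,0,0],[0,0,0,0,0,0],[0,0,0,0,0,0],[0,0,0,0,0,0]]]' --jaw -1 --force 70

```text
clock: 4.1
tcp_pos: [0.5425, -0.1717, 0.1316]
orientation: [0.0, 0.896, 0.445, 0.0]
wrist_force: [0.5, -0.6, 2.7]
finger_gap: 0.0201
```

Call:
send_rows --deltas '[[[0,0,0,0,0,0],[0,0,0,0,0,0]]]'

```text
clock: 4.3
tcp_pos: [0.5425, -0.1717, 0.1316]
orientation: [0.0, 0.896, 0.445, 0.0]
wrist_force: [0.9, -0.5, 4.7]
finger_gap: 0.0207
```

Call:
send_rows --deltas '[[[0,0,0.5,0,0,0],[0,0,1.5,0,0,0],[0,0,3,0,0,0],[0,0,4.5,0,0,0],[0,0,6,0,0,0],[0,0,7.5,0,0,0],[0,0,9,0,0,0],[0,0,10.5,0,0,0],[0,0,12,0,0,0],[0,0,13.5,0,0,0],[0,0,14.5,0,0,0],[0,0,14.5,0,0,0]]]'

```text
clock: 5.5
tcp_pos: [0.5427, -0.1718, 0.278]
orientation: [0.001, 0.896, 0.445, 0.001]
wrist_force: [0.6, -0.0, -1.2]
finger_gap: 0.0205
```

Run:
```python
from workcell import *
from h import *
s=get_state();print(s['tcp_pos'],s['wrist_force'],s['ft_torque'],s['finger_gap'])
a=[]
for n in("side","top"):
    p=read_camera(n);u=proj(p,s['tcp_pos']-[0,0,.06])[0].astype(int);a.append(cv2.resize(p['img'][max(0,u[1]-50):u[1]+50,u[0]-50:u[0]+50,::-1],(400,400)))
    print(u,proj(p,s['tcp_pos']-[0,0,.1256]))
cv2.imwrite('pics/3.png',np.hstack(a))
```

```text
[ 0.54267461 -0.17175824  0.27798978] [ 0.62510278 -0.01537493 -1.20094143] [ 0.0505184   0.01024882 -0.01556503] 0.02052680783042549
[311 101] [[312.87477825 126.9989656 ]]
[426 160] [[417.0068063  165.67272183]]
```

View pics/3.png

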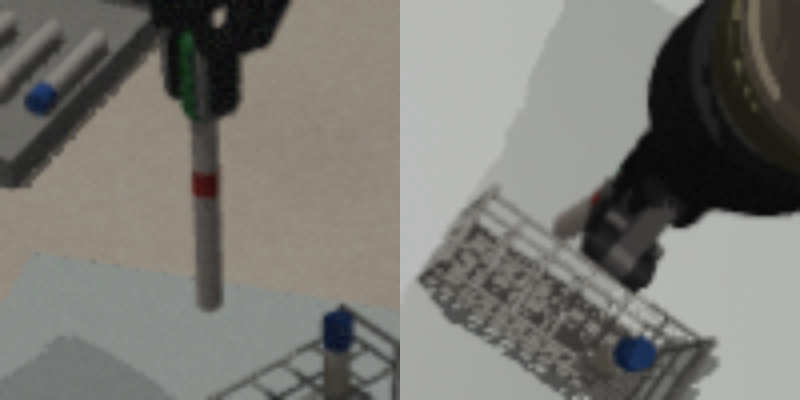

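The rod hangs in the gripper with its tip at (208,308), where I predicted it. The tube in the rack hasn't moved. Carrying the rod over the sleeve.

Call:
send_rows --deltas '[[[-0.2,1.5,0,0,0,0],[-0.5,4.5,0,0,0,0],[-0.9,8,0,0,0,0],[-1.3,12,0,0,0,0],[-1.7,16,0,0,0,0],[-2.1,20,0,0,0,0],[-2.5,24,0,0,0,0],[-2.9,28,0,0,0,0],[-3.3,31.5,0,0,0,0],[-3.6,34.5,0,0,0,0],[-3.9,36.2,0,0,0,0],[-4.0,37.0,0,0,0,0]]]'

```text
clock: 6.8
tcp_pos: [0.5006, 0.2006, 0.2755]
orientation: [-0.0, 0.895, 0.446, -0.001]
wrist_force: [-0.4, -0.9, -0.6]
finger_gap: 0.0202
```

Call:
send_rows --deltas '[[[0,0,-0.5,0,0,0],[0,0,-1,0,0,0],[0,0,-1,0,0,0],[0,0,-1,0,0,0],[0,0,-1,0,0,0]]]'

```text
clock: 7.3
tcp_pos: [0.5024, 0.1977, 0.2664]
orientation: [0.0, 0.896, 0.444, 0.0]
wrist_force: [0.4, 0.2, -0.7]
finger_gap: 0.0205
```

```bash
cat > look.py <<'E'
import sys
from workcell import *
from h import *
s=get_state();print(s['tcp_pos'],s['wrist_force'],s['ft_torque'],s['joint_pos'][5])
a=[]
for n in("side","top"):
    p=read_camera(n);pickle.dump(p,open(f'{n}_{sys.argv[1]}.pkl','wb'))
    u=proj(p,[.5027,.1985,.12])[0].astype(int);print(n,u-40);a.append(cv2.resize(p['img'][max(0,u[1]-40):u[1]+40,u[0]-40:u[0]+40,::-1],(400,400),interpolation=cv2.INTER_CUBIC))
    print(proj(p,s['tcp_pos']-[0,0,.1256]),proj(p,[.5027,.1985,.095]))
cv2.imwrite(f'pics/{sys.argv[1]}.png',np.hstack(a))
E
python3 look.py 4
```

```text
[0.50242703 0.19768238 0.26639477] [ 0.39679807  0.21238617 -0.67142745] [ 0.01100165 -0.04611172  0.03270899] 2.447603744589668
side [232 235]
[[272.12686194 268.2441608 ]] [[274.1809504  284.42431003]]
top [194 142]
[[232.76306122 181.67435647]] [[237.75794606 183.94150442]]
```

View pics/4.png

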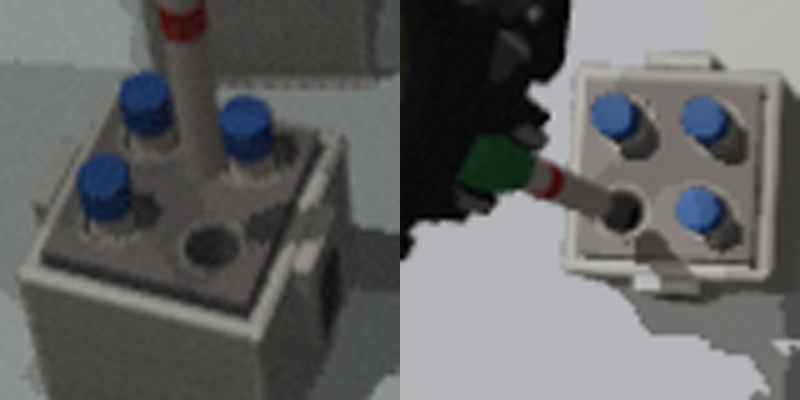

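```bash
cat > fitrod.py <<'E'
import sys
from h import *
from scipy.optimize import minimize
n=sys.argv[1];tcp=np.array([float(x) for x in sys.argv[2:5]])
tz=tcp[2]-.1256;S=pickle.load(open(f'side_{n}.pkl','rb'));T=pickle.load(open(f'top_{n}.pkl','rb'))
ZT=tz+.115
M=[]
for p in(S,T):
    v,u=np.mgrid[:400,:640];P=unproj(p,np.c_[u.ravel(),v.ravel()],p['z_map'].ravel())
    m=(np.hypot(*(P[:,:2]-tcp[:2]).T)<.017)&(P[:,2]>tz-.006)&(P[:,2]<ZT-.004)&(p['z_map'].ravel()>0)
    i=p['img'].reshape(-1,3).astype(float); m&=~((i[:,2]>1.5*i[:,0]))
    M.append(m.reshape(400,640));print(m.sum())
    p['mask']=m.reshape(400,640)
def model(v,p):
    X=cyl([tcp[0]+v[0],tcp[1]+v[1]],.007,tz,ZT-.004,(v[2],v[3])); return X
def cost(v,ps):
    return -sum(iou(p,p['mask'],model(v*[1,1,10,10],p)) for p in ps)
for ps in([S,T],[S],[T]):
    best=None
    for s in(.003,.006):
        x0=np.zeros(4);r=minimize(cost,x0,args=(ps,),method='Nelder-Mead',options=dict(initial_simplex=np.vstack([x0,np.eye(4)*s])))
        print(r.fun,(r.x*[1e3,1e3,10,10]).round(3))
E
python3 fitrod.py 4 .50243 .19768 .26639
python3 - <<'E'
import pickle
from h import *
# sleeve mouth: dark hole centroid before the move
for n,c in(('side',(274.4,284.4)),('top',(238.1,183.8))):
    p=pickle.load(open(f'{n}.pkl','rb'));g=p['img'].astype(int).sum(2)/3
    u0,v0=int(c[0])-9,int(c[1])-9;w=g[v0:v0+19,u0:u0+19];print(w.astype(int))
E
```

```text
396
125
-1.494611657966196 [-0.42  -0.567 -0.004 -0.   ]
-1.4971678079004518 [-0.459 -0.45  -0.004 -0.004]
-0.9143889767336797 [-0.29  -1.184 -0.055  0.107]
-0.9138502070003763 [-0.566 -0.98  -0.052  0.107]
-0.8690858980248047 [-0.354  0.302 -0.043 -0.1  ]
-0.8688674919761578 [-0.461  0.107 -0.042 -0.098]
[[ 80  81  84  83  83  84  82  78  81  81  81  82  82  82  84  82  77  81
   84]
 [ 83  80  82  82  84  81  80  82  82  82  80  83  83  79  79  82  81  82
   83]
 [ 80  84  82  83  82  81  82  83  82  81  79  82  82  84  83  83  82  83
   80]
 [ 81  83  82  82  81  82  86  81  91  96  93  94  81  84  85  79  80  82
   81]
 [ 84  82  80  83  82  89  96  87  91  94  93  88  82  90  89  87  82  84
   81]
 [ 85  81  83  82  88  89  90  71  59  63  64  58  77  86  92  96  78  79
   84]
 [ 83  81  84  91  94  62  61  47  40  38  43  44  50  68  87 104  85  83
   84]
 [ 78  83  87 102  82  39  36  37  32  39  37  44  46  50  76  99  93  83
   80]
 [ 82  85  90 102  56  38  32  31  35  36  40  42  44  44  60  91  85  82
   82]
 [ 81  81  91  93  44  35  36  31  37  35  39  44  43  42  54  9
[... 1586 characters left out ...]
  27  27  28  27  12  14  69 130 121 114 114
  114]
 [135 113 114 118 138  45  27  28  27  26  22   7  13  71 134 120 114 114
  114]
 [128 113 113 115 129  95  28  28  26  27  16   9  40 103 134 115 114 114
  114]
 [126 113 113 115 130 134  73  36  29  25  16  24  84 136 122 114 114 114
  114]
 [125 113 113 114 118 133 135 110  76  52  77 114 137 129 115 113 114 115
  114]
 [118 113 113 113 113 116 126 133 129 114 114 101  89 116 114 114 114 114
  114]
 [117 113 113 113 113 114 115 117 118 109  79 111 108 114 114 114 113 114
  114]
 [115 113 112 112 113 113 113 113 113 113 108 113 113 114 114 114 114 114
  113]
 [117  97  97  96 100 113 113 113 113 113 114 113 113 114 114 114 113 114
  114]]
```

Run:
```python
from h import *
S=pickle.load(open('side.pkl','rb'));T=pickle.load(open('top.pkl','rb'))
print(unproj(T,[[238.0,183.7]],h=.095),unproj(S,[[274.1,283.9]],h=.095))
for p,c,n in((S,(274,284),0),(T,(238,184),0)):
    g=p['img'].astype(np.float32).mean(2);u0,v0=c[0]-14,c[1]-14
    w=g[v0:v0+29,u0:u0+29];bg=np.median(w)
    # fit ring by projecting circles r=9..10 : maximize brightness
    from scipy.ndimage import map_coordinates
    from scipy.optimize import minimize
    def f(x):
        s=0
        for r,sg in((.0100,1),(.0075,-1)):
            a=np.linspace(0,6.283,60,endpoint=False);q=proj(p,np.c_[x[0]+r*np.cos(a),x[1]+r*np.sin(a),np.full(60,.095)])
            s-=sg*map_coordinates(g,[q[:,1],q[:,0]],order=1).mean()
        return s
    x0=np.array([.5027,.1985]);r=minimize(f,x0,method='Nelder-Mead',options=dict(initial_simplex=[x0,x0+[.003,0],x0+[0,.003]]));print(r.x,r.fun)
```

```text
[[0.50323482 0.19799689 0.095     ]] [[0.50320517 0.197509   0.095     ]]
[0.50369428 0.19782707] -35.4218864440918
[0.5027063  0.19870299] -66.80998229980469
```

Call:
send_rows --deltas '[[[0.05,0.03,-1,0,0,0],[0.1,0.07,-2,0,0,0],[0.1,0.07,-3,0,0,0],[0.1,0.07,-3.7,0,0,0],[0.1,0.07,-3.7,0,0,0],[0.1,0.07,-3.7,0,0,0]]]'

```text
clock: 8.0
tcp_pos: [0.503, 0.1991, 0.2291]
orientation: [-0.0, 0.896, 0.445, -0.0]
wrist_force: [0.0, 0.6, -0.5]
finger_gap: 0.0204
```

```bash
python3 look.py 5; python3 fitrod.py 5 $(python3 -c "
from workcell import *
print(*get_state()['tcp_pos'])")
```

```text
[0.50299579 0.19914005 0.22906109] [ 2.15076457e-04  5.89847688e-01 -5.29002285e-01] [0.00661164 0.0441903  0.01924047] 2.448532103819947
side [232 235]
[[273.46657968 281.85365752]] [[274.1809504  284.42431003]]
top [194 142]
[[236.51749626 183.37195229]] [[237.75794606 183.94150442]]
349
107
-1.441629213228871 [-0.529 -1.309 -0.008  0.002]
-1.4435355717491487 [-0.592 -1.042 -0.007 -0.   ]
-0.9132289578089672 [ 0.076 -2.931 -0.062  0.121]
-0.9133993229635343 [ 0.029 -2.751 -0.067  0.125]
-0.8534471082215901 [-0.461  0.006 -0.045 -0.108]
-0.853241861716438 [-0.426  0.269 -0.045 -0.105]
```

View pics/5.png

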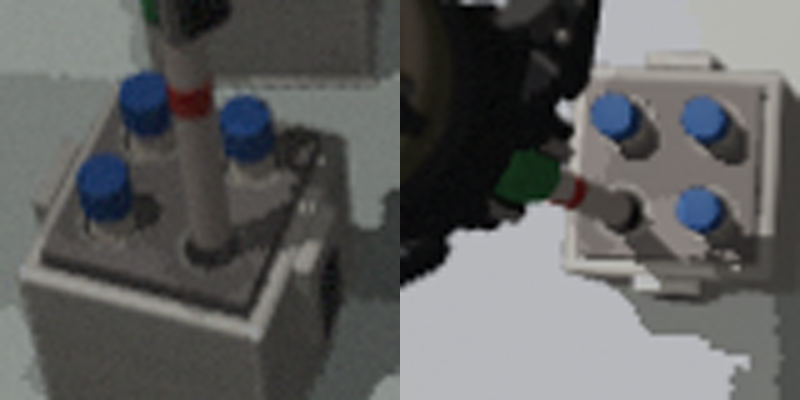

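The tip is centred over the mouth in both halves, at (208,250) on the left and (625,210) on the right. Entering the sleeve.

Call:
send_rows --deltas '[[[0.03,0,-0.4,0,0,0],[0.05,0,-0.8,0,0,0],[0.05,0,-1.2,0,0,0],[0.05,0,-1.6,0,0,0],[0.05,0,-2.0,0,0,0],[0.05,0,-2.4,0,0,0],[0.05,0,-2.4,0,0,0],[0.05,0,-2.4,0,0,0]]]'

```text
clock: 8.9
tcp_pos: [0.5036, 0.1991, 0.2052]
orientation: [0.0, 0.896, 0.445, -0.0]
wrist_force: [0.1, -0.4, -0.4]
finger_gap: 0.0206
```

```bash
python3 look.py 6
```

```text
[0.50360522 0.19911808 0.20523158] [ 0.10874077 -0.40494075 -0.39588168] [ 0.00192381 -0.01678419 -0.02678722] 2.4483225633066135
side [232 235]
[[274.33298219 289.62810776]] [[274.1809504  284.42431003]]
top [194 142]
[[239.16597012 184.27150757]] [[237.75794606 183.94150442]]
```

View pics/6.png

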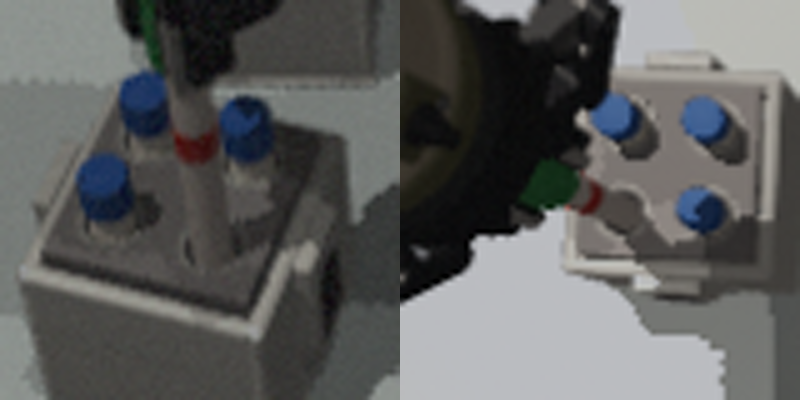

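Call:
send_rows --deltas '[[[0,-0.05,-0.2,0,0,0],[0,-0.05,-0.4,0,0,0],[0,-0.05,-0.6,0,0,0],[0,-0.05,-0.8,0,0,0],[0,-0.05,-1.0,0,0,0],[0,-0.05,-1.2,0,0,0],[0,-0.05,-1.4,0,0,0],[0,-0.05,-1.6,0,0,0],[0,-0.05,-1.8,0,0,0],[0,-0.05,-2.0,0,0,0],[0,-0.05,-2.2,0,0,0],[0,-0.05,-2.4,0,0,0]]]' --force 100

```text
clock: 10.2
tcp_pos: [0.5037, 0.1986, 0.1812]
orientation: [0.0, 0.896, 0.445, 0.0]
wrist_force: [-0.8, 0.6, 0.1]
finger_gap: 0.0199
```

Call:
send_rows --deltas '[[[0,0,-0.2,0,0,0],[0,0,-0.4,0,0,0],[0,0,-0.6,0,0,0],[0,0,-0.8,0,0,0]]]'

```text
clock: 10.6
tcp_pos: [0.504, 0.1989, 0.1743]
orientation: [0.0, 0.896, 0.445, 0.001]
wrist_force: [-2.0, 0.2, 8.2]
finger_gap: 0.0203
```

Call:
send_rows --deltas '[[[0,0,-0.2,0,0,0],[0,0,-0.4,0,0,0],[0,0,-0.6,0,0,0],[0,0,-0.8,0,0,0]]]'

```text
clock: 11.0
tcp_pos: [0.504, 0.1989, 0.1666]
orientation: [0.0, 0.896, 0.445, 0.001]
wrist_force: [-1.4, -0.4, 7.3]
finger_gap: 0.0198
```

The cushion is sliding at about 8 N, as described. Going on in small steps.

Call:
send_rows --deltas '[[[-0.03,0,-0.2,0,0,0],[-0.03,0,-0.4,0,0,0],[-0.03,0,-0.6,0,0,0],[-0.03,0,-0.8,0,0,0],[-0.03,0,-1.0,0,0,0],[-0.03,0,-1.2,0,0,0],[-0.03,0,-1.4,0,0,0]]]'

```text
clock: 11.7
tcp_pos: [0.5039, 0.1989, 0.1526]
orientation: [0.0, 0.896, 0.445, 0.001]
wrist_force: [-2.4, 0.7, 8.1]
finger_gap: 0.0202
```

Call:
send_rows --deltas '[[[0,0,-0.1,0,0,0],[0,0,-0.2,0,0,0],[0,0,-0.2,0,0,0]]]'

```text
clock: 12.0
tcp_pos: [0.5039, 0.1988, 0.1505]
orientation: [0.0, 0.896, 0.445, 0.001]
wrist_force: [-1.2, -0.8, 7.3]
finger_gap: 0.0199
```

```bash
python3 look.py 7
```

```text
[0.50389329 0.19881408 0.15054551] [-1.16633439 -0.77792729  7.25802279] [-0.01728869  0.43187966 -0.04255095] 2.4475151886404727
side [232 235]
[[276.81712471 306.33945983]] [[274.1809504  284.42431003]]
top [194 142]
[[244.77490566 186.62028748]] [[237.75794606 183.94150442]]
```

View pics/7.png

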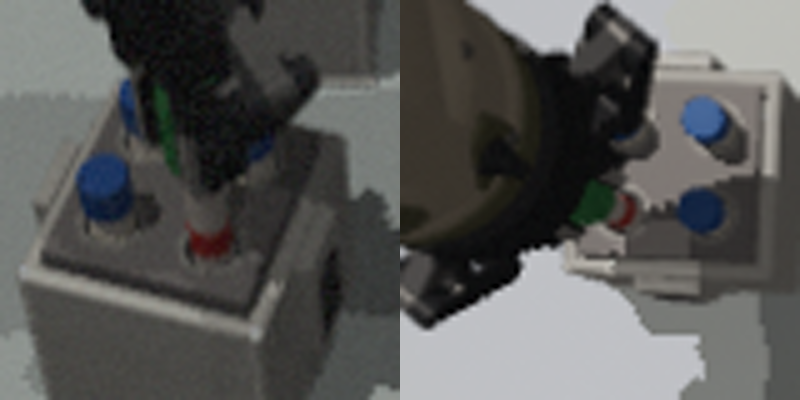

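Call:
send_rows --deltas '[[[-0.05,0,-0.1,0,0,0],[-0.05,0,-0.2,0,0,0],[-0.05,0,-0.3,0,0,0],[-0.05,0,-0.4,0,0,0],[-0.05,0,-0.4,0,0,0]]]'

```text
clock: 12.6
tcp_pos: [0.5037, 0.1988, 0.1467]
orientation: [0.0, 0.896, 0.445, 0.001]
wrist_force: [-1.1, -1.6, 6.8]
finger_gap: 0.0202
```

Call:
send_rows --deltas '[[[0,0,-0.05,0,0,0],[0,0,-0.1,0,0,0],[0,0,-0.1,0,0,0]]]'

```text
clock: 12.9
tcp_pos: [0.5037, 0.1988, 0.1457]
orientation: [0.0, 0.896, 0.445, 0.001]
wrist_force: [-1.4, -0.1, 6.5]
finger_gap: 0.0201
```

Call:
send_rows --deltas '[[[0,0,-0.05,0,0,0],[0,0,-0.1,0,0,0],[0,0,-0.1,0,0,0]]]'

```text
clock: 13.2
tcp_pos: [0.5037, 0.1988, 0.1447]
orientation: [0.0, 0.896, 0.445, 0.001]
wrist_force: [-1.3, -1.4, 7.5]
finger_gap: 0.0202
```

Call:
send_rows --deltas '[[[0,0,-0.05,0,0,0],[0,0,-0.1,0,0,0],[0,0,-0.1,0,0,0]]]'

```text
clock: 13.5
tcp_pos: [0.5037, 0.1988, 0.1437]
orientation: [0.0, 0.896, 0.445, 0.001]
wrist_force: [-1.1, 0.2, 6.7]
finger_gap: 0.0202
```

Call:
send_rows --deltas '[[[0,0,-0.05,0,0,0],[0,0,-0.1,0,0,0],[0,0,-0.1,0,0,0]]]'

```text
clock: 13.8
tcp_pos: [0.5038, 0.1988, 0.1427]
orientation: [0.0, 0.896, 0.445, 0.001]
wrist_force: [-1.2, 0.1, 7.8]
finger_gap: 0.0199
```

Call:
send_rows --deltas '[[[0,0,-0.05,0,0,0],[0,0,-0.1,0,0,0],[0,0,-0.1,0,0,0]]]'

```text
clock: 14.1
tcp_pos: [0.5037, 0.1988, 0.1417]
orientation: [0.0, 0.896, 0.445, 0.001]
wrist_force: [-1.1, 0.0, 6.9]
finger_gap: 0.0198
```

Call:
send_rows --deltas '[[[0,0,-0.04,0,0,0],[0,0,-0.08,0,0,0],[0,0,-0.08,0,0,0]]]'

```text
clock: 14.4
tcp_pos: [0.5037, 0.1988, 0.1409]
orientation: [0.0, 0.896, 0.445, 0.001]
wrist_force: [-1.0, 0.2, 6.0]
finger_gap: 0.02
```

Call:
send_rows --deltas '[[[0,0,-0.04,0,0,0],[0,0,-0.08,0,0,0],[0,0,-0.08,0,0,0]]]'

```text
clock: 14.7
tcp_pos: [0.5037, 0.1988, 0.1401]
orientation: [0.0, 0.896, 0.445, 0.001]
wrist_force: [-0.6, -0.4, 7.2]
finger_gap: 0.0202
```

Call:
send_rows --deltas '[[[0,0,-0.04,0,0,0],[0,0,-0.08,0,0,0],[0,0,-0.08,0,0,0]]]'

```text
clock: 15.0
tcp_pos: [0.5037, 0.1988, 0.1393]
orientation: [0.0, 0.896, 0.445, 0.001]
wrist_force: [-2.0, -0.5, 6.2]
finger_gap: 0.0202
```

Call:
send_rows --deltas '[[[0,0,-0.04,0,0,0],[0,0,-0.08,0,0,0],[0,0,-0.08,0,0,0]]]'

```text
clock: 15.3
tcp_pos: [0.5039, 0.1989, 0.139]
orientation: [0.0, 0.896, 0.445, 0.002]
wrist_force: [-0.9, -0.9, 10.0]
finger_gap: 0.02
```

Call:
send_rows --deltas '[[[0,0,-0.02,0,0,0],[0,0,-0.04,0,0,0],[0,0,-0.04,0,0,0]]]'

```text
clock: 15.6
tcp_pos: [0.5039, 0.199, 0.1388]
orientation: [0.0, 0.896, 0.445, 0.002]
wrist_force: [-3.6, -0.7, 11.4]
finger_gap: 0.02
```

Call:
send_rows --deltas '[[[0,0,-0.02,0,0,0],[0,0,-0.04,0,0,0],[0,0,-0.04,0,0,0]]]'

```text
clock: 15.9
tcp_pos: [0.504, 0.199, 0.1387]
orientation: [0.0, 0.896, 0.445, 0.002]
wrist_force: [-2.9, -0.8, 12.4]
finger_gap: 0.02
```

Call:
send_rows --deltas '[[[-0.02,0,-0.03,0,0,0],[-0.04,0,-0.06,0,0,0],[-0.05,0,-0.08,0,0,0],[-0.05,0,-0.08,0,0,0]]]'

```text
clock: 16.3
tcp_pos: [0.5039, 0.1991, 0.1385]
orientation: [0.001, 0.896, 0.445, 0.002]
wrist_force: [-2.8, 0.5, 15.5]
finger_gap: 0.02
```

Call:
send_rows --deltas '[[[0,0,-0.02,0,0,0],[0,0,-0.04,0,0,0],[0,0,-0.04,0,0,0]]]'

```text
clock: 16.6
tcp_pos: [0.5039, 0.1991, 0.1383]
orientation: [0.001, 0.896, 0.445, 0.002]
wrist_force: [-2.7, -1.0, 16.5]
finger_gap: 0.0203
```

Call:
send_rows --deltas '[[[0,0,-0.03,0,0,0],[0,0,-0.03,0,0,0],[0,0,-0.03,0,0,0],[0,0,-0.03,0,0,0],[0,0,-0.03,0,0,0],[0,0,-0.03,0,0,0]]]'

```text
clock: 17.2
tcp_pos: [0.504, 0.1991, 0.1382]
orientation: [0.001, 0.896, 0.445, 0.003]
wrist_force: [-2.5, -0.8, 17.8]
finger_gap: 0.0201
```

Call:
send_rows --deltas '[[[0,0,0,0,0,0],[0,0,0,0,0,0],[0,0,0,0,0,0],[0,0,0,0,0,0],[0,0,0,0,0,0],[0,0,0,0,0,0],[0,0,0,0,0,0],[0,0,0,0,0,0]]]'

```text
clock: 18.0
tcp_pos: [0.504, 0.1991, 0.1382]
orientation: [0.001, 0.896, 0.445, 0.003]
wrist_force: [-2.6, -1.5, 17.8]
finger_gap: 0.0201
```

```bash
python3 look.py 8
python3 - <<'E'
from workcell import *
import numpy as np
for _ in range(4):
    p=read_camera('side');print(get_state()['wrist_force'].round(1))
E
```

```text
[0.5039954  0.19913409 0.13823157] [-2.60319782 -1.4568998  17.79435802] [-0.20372615  1.01122895 -0.01827611] 2.4479999199283364
side [232 235]
[[277.25816595 310.06620171]] [[274.1809504  284.42431003]]
top [194 142]
[[245.77892271 187.08870458]] [[237.75794606 183.94150442]]
[-2.8 -0.7 17.7]
[-3.1 -0.5 18.1]
[-3.4 -0.5 18.3]
[-3.  -0.5 18.4]
```

View pics/8.png

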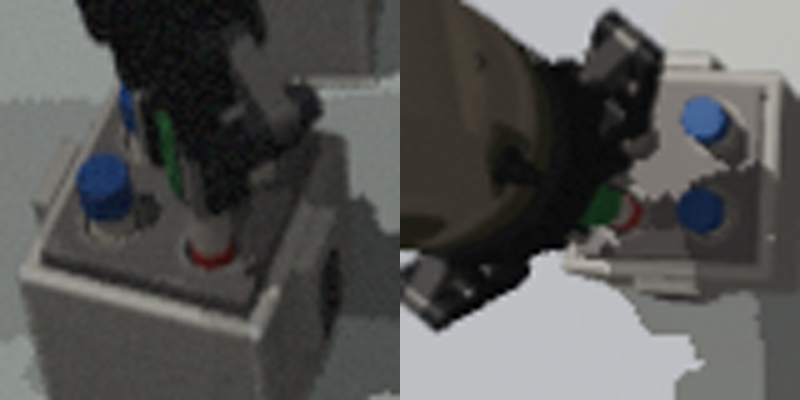

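The rim at (210,262) lies inside the red band. The force held at about 18 N with no motion, well above the sliding force, so the cushion is home. Drawing the rod out.

Call:
send_rows --deltas '[[[0,0,0.2,0,0,0],[0,0,0.5,0,0,0],[0,0,1,0,0,0],[0,0,2,0,0,0],[0,0,3,0,0,0],[0,0,4,0,0,0]]]'

```text
clock: 18.9
tcp_pos: [0.5024, 0.1987, 0.1757]
orientation: [-0.0, 0.896, 0.445, -0.0]
wrist_force: [0.9, 0.7, 0.4]
finger_gap: 0.02
```

Call:
send_rows --deltas '[[[0,0,1,0,0,0],[0,0,2,0,0,0],[0,0,3,0,0,0],[0,0,4,0,0,0],[0,0,5,0,0,0],[0,0,6.5,0,0,0],[0,0,8,0,0,0],[0,0,9.5,0,0,0],[0,0,10,0,0,0],[0,0,10,0,0,0]]]'

```text
clock: 19.9
tcp_pos: [0.5029, 0.1987, 0.2757]
orientation: [0.0, 0.896, 0.445, 0.001]
wrist_force: [0.3, 0.3, -1.2]
finger_gap: 0.0199
```

```bash
python3 look.py 9; python3 fitrod.py 9 $(python3 -c "
from workcell import *
print(*get_state()['tcp_pos'])")
```

```text
[0.50285988 0.19872804 0.27570838] [ 0.26995161  0.26213741 -1.16491487] [ 0.02056839 -0.03072133 -0.0572413 ] 2.4479690006982513
side [232 235]
[[271.15920148 265.29902355]] [[274.1809504  284.42431003]]
top [194 142]
[[231.08076792 180.92124656]] [[237.75794606 183.94150442]]
406
127
-1.4846415976884362 [ 0.376 -0.002 -0.011  0.003]
-1.4841893107697928 [ 0.208 -0.186 -0.011  0.003]
-0.9085521984051503 [ 0.82  -1.554 -0.052  0.099]
-0.9086522645026867 [ 0.77  -1.449 -0.052  0.098]
-0.8654839434089378 [ 0.275  0.379 -0.048 -0.1  ]
-0.8654944562660992 [ 0.306  0.354 -0.048 -0.098]
```

View pics/9.png

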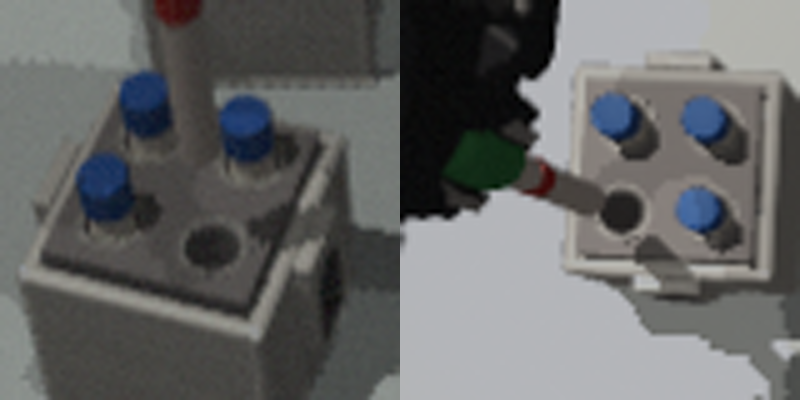

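Call:
send_rows --deltas '[[[0.2,-1.5,0,0,0,0],[0.5,-4.5,0,0,0,0],[0.9,-8,0,0,0,0],[1.3,-12,0,0,0,0],[1.7,-16,0,0,0,0],[2.1,-20,0,0,0,0],[2.5,-24,0,0,0,0],[2.9,-28,0,0,0,0],[3.3,-31.5,0,0,0,0],[3.6,-34.5,0,0,0,0],[3.8,-36.3,0,0,0,0],[3.9,-37.1,0,0,0,0]]]'

```text
clock: 21.2
tcp_pos: [0.5409, -0.1742, 0.274]
orientation: [-0.0, 0.896, 0.444, -0.0]
wrist_force: [0.8, 0.7, -0.0]
finger_gap: 0.0202
```

Call:
send_rows --deltas '[[[0,0,-0.7,0,0,0],[0,0,-1.5,0,0,0],[0,0,-2.2,0,0,0],[0,0,-3,0,0,0],[0,0,-3.5,0,0,0],[0,0,-3.5,0,0,0],[0,0,-3.5,0,0,0]]]'

```text
clock: 21.9
tcp_pos: [0.5414, -0.1721, 0.2399]
orientation: [0.0, 0.896, 0.445, 0.0]
wrist_force: [0.1, 0.1, -0.0]
finger_gap: 0.0197
```

```bash
sed 's/\.5027,\.1985,\.12\]/.542,-.1715,.10]/; s/\.5027,\.1985,\.095/.542,-.1715,.074/' look.py > look2.py; python3 look2.py 10; python3 fitrod.py 10 $(python3 -c "
from workcell import *
print(*get_state()['tcp_pos'])")
```

```text
[ 0.54138461 -0.17207288  0.23986519] [ 0.12577584  0.09604519 -0.0299822 ] [-0.00162957  0.02149531  0.04817079] 1.7705593204543177
side [273 105]
[[313.96396644 140.82899952]] [[314.10965919 154.83086121]]
top [370 129]
[[412.55300649 169.13474611]] [[407.90514997 171.53674667]]
276
57
-1.4648947395478322 [-0.862  0.073 -0.073  0.182]
-1.4634841652151482 [-0.72  -0.112 -0.07   0.186]
-0.9039613936469215 [-1.593 -0.878 -0.023  0.094]
-0.9022412970910825 [-1.413 -1.297 -0.023  0.094]
-0.6888938950214012 [-0.639  0.069 -0.123  0.218]
-0.689237668161435 [-0.284 -0.112 -0.124  0.216]
```

View pics/10.png

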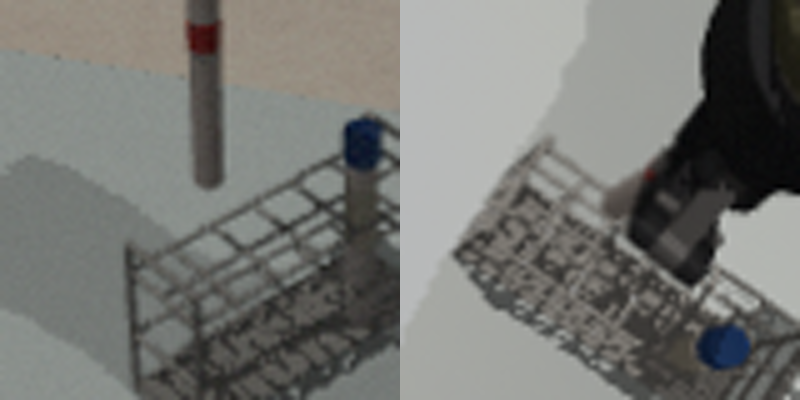

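Call:
send_rows --deltas '[[[0.07,0,-0.5,0,0,0],[0.07,0,-1,0,0,0],[0.07,0,-1.5,0,0,0],[0.07,0,-2,0,0,0],[0.07,0,-2.5,0,0,0],[0.07,0,-2.5,0,0,0]]]'

```text
clock: 22.6
tcp_pos: [0.5416, -0.1721, 0.2138]
orientation: [-0.001, 0.896, 0.445, -0.001]
wrist_force: [-0.3, -0.1, -1.0]
finger_gap: 0.02
```

```bash
python3 look2.py 11
```

```text
[ 0.54155486 -0.17213875  0.21375631] [-0.30920239 -0.05392167 -1.02561309] [ 0.00077693  0.02645474 -0.01410211] 1.7710452105942114
side [273 105]
[[314.21235994 149.88405579]] [[314.10965919 154.83086121]]
top [370 129]
[[409.6851211  170.83020511]] [[407.90514997 171.53674667]]
```

View pics/11.png

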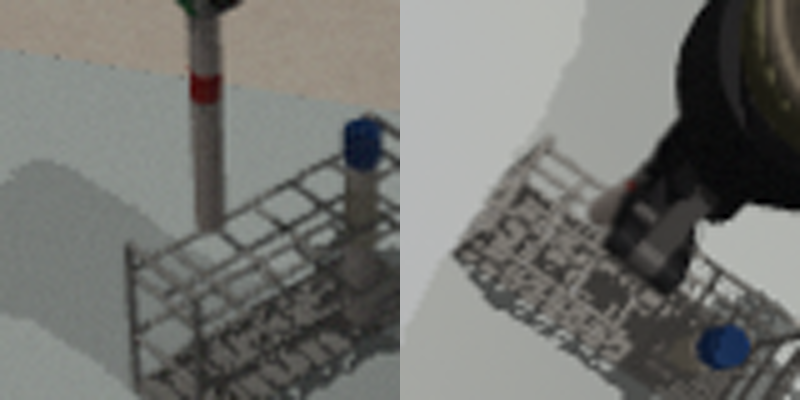

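Run:
```python
from h import *
a=[]
for f in('side.pkl','side_11.pkl'):
    p=pickle.load(open(f,'rb'));a.append(cv2.resize(p['img'][130:185,285:340,::-1],(400,400),interpolation=cv2.INTER_CUBIC))
cv2.imwrite('pics/12.png',np.hstack(a))
```

```text
(no output)
```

View pics/12.png

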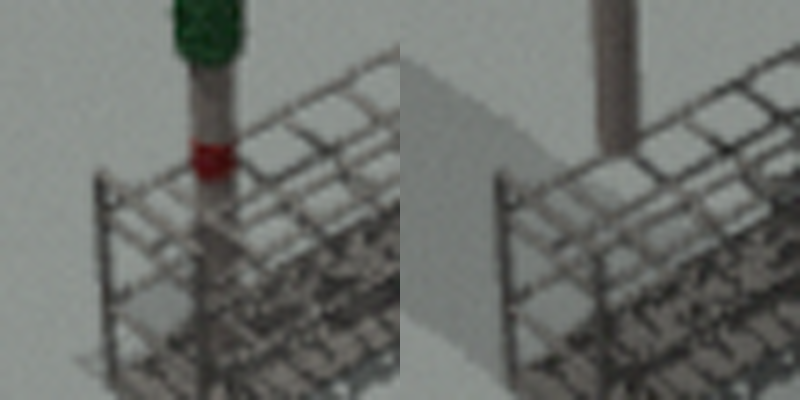

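Call:
send_rows --deltas '[[[0.08,0.02,-0.2,0,0,0],[0.08,0.02,-0.5,0,0,0],[0.08,0.02,-0.8,0,0,0],[0.08,0.02,-1.2,0,0,0],[0.08,0.02,-1.6,0,0,0],[0.08,0.02,-2,0,0,0],[0.08,0.02,-2,0,0,0]]]'

```text
clock: 23.4
tcp_pos: [0.5424, -0.172, 0.194]
orientation: [-0.001, 0.896, 0.445, -0.0]
wrist_force: [-1.1, -0.2, -0.5]
finger_gap: 0.0198
```

Call:
send_rows --deltas '[[[0,0,-0.4,0,0,0],[0,0,-0.8,0,0,0],[0,0,-1.2,0,0,0],[0,0,-1.6,0,0,0],[0,0,-1.6,0,0,0]]]'

```text
clock: 23.9
tcp_pos: [0.5425, -0.172, 0.178]
orientation: [-0.0, 0.896, 0.445, -0.0]
wrist_force: [-0.7, -0.5, -0.9]
finger_gap: 0.0198
```

```bash
python3 look2.py 13
```

```text
[ 0.54245517 -0.17195131  0.17801615] [-0.65930148 -0.47740234 -0.89654432] [-0.00711565 -0.0315831   0.03154718] 1.7720011572008267
side [273 105]
[[314.22745449 161.83300134]] [[314.10965919 154.83086121]]
top [370 129]
[[405.93332002 172.68239358]] [[407.90514997 171.53674667]]
```

View pics/13.png

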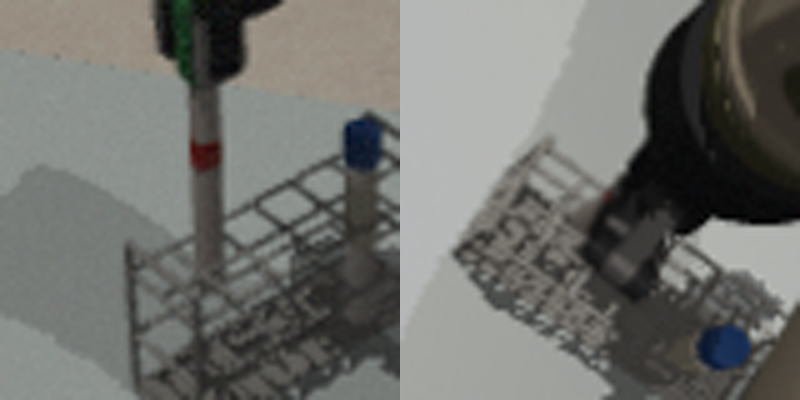

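The rod is inside the place (stem at (207,270), behind the front wires) and touching nothing. Continuing down past the lower grid.

Call:
send_rows --deltas '[[[0,0,-0.4,0,0,0],[0,0,-0.8,0,0,0],[0,0,-1.2,0,0,0],[0,0,-1.6,0,0,0],[0,0,-2,0,0,0],[0,0,-2.2,0,0,0],[0,0,-2.2,0,0,0]]]'

```text
clock: 24.7
tcp_pos: [0.5426, -0.1721, 0.1564]
orientation: [-0.0, 0.896, 0.445, -0.0]
wrist_force: [0.5, -1.0, -0.2]
finger_gap: 0.0202
```

Call:
send_rows --deltas '[[[0,0,-0.4,0,0,0],[0,0,-0.8,0,0,0],[0,0,-1.2,0,0,0],[0,0,-1.6,0,0,0],[0,0,-2,0,0,0],[0,0,-2.15,0,0,0],[0,0,-2.15,0,0,0]]]'

```text
clock: 25.4
tcp_pos: [0.5427, -0.1721, 0.1349]
orientation: [-0.0, 0.896, 0.445, -0.0]
wrist_force: [-1.2, 0.5, -0.1]
finger_gap: 0.02
```

Call:
send_rows --deltas '[[[0,0,-0.05,0,0,0],[0,0,-0.1,0,0,0],[0,0,-0.15,0,0,0],[0,0,-0.2,0,0,0],[0,0,-0.2,0,0,0]]]'

```text
clock: 25.9
tcp_pos: [0.5428, -0.1722, 0.1333]
orientation: [0.0, 0.896, 0.445, 0.0]
wrist_force: [-0.3, -0.8, -0.6]
finger_gap: 0.0204
```

Call:
send_rows --deltas '[[[0,0,-0.05,0,0,0],[0,0,-0.1,0,0,0],[0,0,-0.15,0,0,0],[0,0,-0.15,0,0,0]]]'

```text
clock: 26.3
tcp_pos: [0.5429, -0.1722, 0.1318]
orientation: [0.0, 0.896, 0.445, 0.0]
wrist_force: [0.0, 0.3, -1.1]
finger_gap: 0.0198
```

Call:
send_rows --deltas '[[[0,0,-0.05,0,0,0],[0,0,-0.1,0,0,0],[0,0,-0.1,0,0,0]]]'

```text
clock: 26.6
tcp_pos: [0.543, -0.1722, 0.1317]
orientation: [0.0, 0.896, 0.445, 0.0]
wrist_force: [-1.2, 1.5, 4.9]
finger_gap: 0.0197
```

Call:
send_rows --deltas '[[[0,0,0.08,0,0,0],[0,0,0.08,0,0,0]]]' --force 20

```text
clock: 26.8
tcp_pos: [0.543, -0.1722, 0.1317]
orientation: [0.0, 0.896, 0.445, 0.0]
wrist_force: [0.9, -0.5, 1.9]
finger_gap: 0.0204
```

Call:
send_rows --deltas '[[[0,0,0,0,0,0],[0,0,0,0,0,0],[0,0,0,0,0,0],[0,0,0,0,0,0],[0,0,0,0,0,0],[0,0,0,0,0,0],[0,0,0,0,0,0],[0,0,0,0,0,0],[0,0,0,0,0,0],[0,0,0,0,0,0]]]' --jaw 0.6

```text
clock: 27.8
tcp_pos: [0.5429, -0.1722, 0.1316]
orientation: [0.0, 0.896, 0.445, 0.0]
wrist_force: [-0.2, -0.3, -0.2]
finger_gap: 0.0682
```

```bash
python3 look2.py 14
```

```text
[ 0.54287104 -0.17217007  0.13161827] [-0.20502437 -0.3183133  -0.21018684] [ 0.05526476 -0.04409849 -0.01704808] 1.7720085689153202
side [273 105]
[[314.60740922 176.50430156]] [[314.10965919 154.83086121]]
top [370 129]
[[401.70873502 175.17818368]] [[407.90514997 171.53674667]]
```

View pics/14.png

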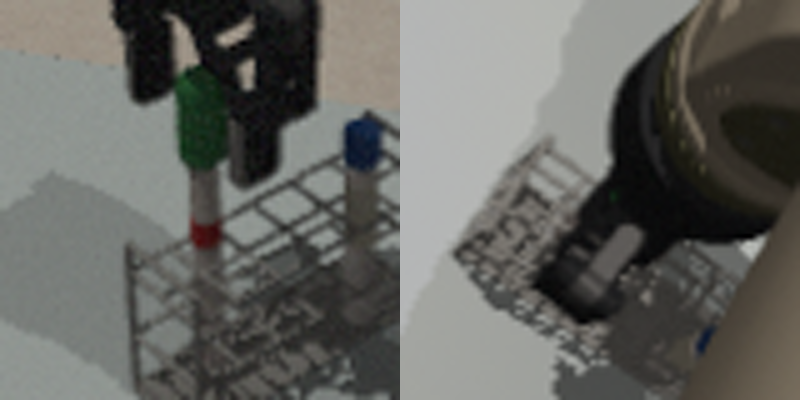

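The rod stands upright with its grip at (202,120) and the fingers clear on both sides. Retreating up and back.

Call:
send_rows --deltas '[[[0,0,1,0,0,0],[0,0,2.5,0,0,0],[0,0,4,0,0,0],[0,0,6,0,0,0],[0,0,8,0,0,0],[0,0,10,0,0,0],[0,0,12,0,0,0],[-1.5,-2,12,0,0,0],[-3.5,-5,12,0,0,0],[-6,-9,12,0,0,0],[-8.5,-13,12,0,0,0],[-10,-15,12,0,0,0]]]'

```text
clock: 29.1
tcp_pos: [0.4413, -0.3248, 0.2525]
orientation: [0.001, 0.896, 0.444, -0.0]
wrist_force: [0.8, 0.0, -0.9]
finger_gap: 0.068
```

Call:
send_rows --deltas '[[[-3,-5,0,0,0,0],[-6,-9,0,0,0,0],[-8,-12,0,0,0,0],[-8,-12,0,0,0,0],[-8,-12,0,0,0,0]]]'

```text
clock: 29.6
tcp_pos: [0.3621, -0.4429, 0.252]
orientation: [0.0, 0.896, 0.443, 0.0]
wrist_force: [-0.5, 0.0, -0.0]
finger_gap: 0.0682
```

Run:
```python
from workcell import *
from h import *
from fit import gm
from scipy.optimize import minimize
s=get_state();print(s['clock'],s['tcp_pos'],s['wrist_force'])
a=[]
for n,c in(("side",(312,125)),("top",(415,167))):
    p=read_camera(n);q=pickle.load(open(n+'.pkl','rb'))
    for x in(q,p):
        g=gm(x,c);v,u=np.nonzero(g);print(n,u.mean(),v.mean())
        i=x['img'].astype(int);m=(i[...,2]>i[...,0]+40)&(i[...,2]>i[...,1]+20)
        k,l,st,ce=cv2.connectedComponentsWithStats(m.astype(np.uint8));print([tuple(ce[j].round(1)) for j in range(1,k) if st[j,4]>15])
    c=(315,150) if n=='side' else (415,180)
    for x in (q,p): a.append(cv2.resize(x['img'][c[1]-40:c[1]+40,c[0]-40:c[0]+40,::-1],(300,300)))
    t=(270,280) if n=='side' else (250,178)
    a.append(cv2.resize(p['img'][t[1]-40:t[1]+40,t[0]-40:t[0]+40,::-1],(300,300)))
cv2.imwrite('pics/15.png',cv2.resize(np.vstack([np.hstack(a[:3]),np.hstack(a[3:])]),(780,520)))
```

```text
29.6 [ 0.36212075 -0.44293835  0.25203604] [-0.47511185  0.00191556 -0.01903326]
[308 118  10  21 178]
side 312.8820224719101 128.02247191011236
[(np.float64(247.8), np.float64(68.8)), (np.float64(271.0), np.float64(73.8)), (np.float64(344.5), np.float64(132.1)), (np.float64(176.6), np.float64(236.7)), (np.float64(260.1), np.float64(253.4)), (np.float64(280.2), np.float64(258.7)), (np.float64(251.8), np.float64(270.5))]
[308 118  10  21 185]
side 312.6864864864865 127.9027027027027
[(np.float64(248.1), np.float64(68.8)), (np.float64(271.0), np.float64(74.2)), (np.float64(344.6), np.float64(132.0)), (np.float64(176.6), np.float64(236.7)), (np.float64(260.2), np.float64(253.4)), (np.float64(280.2), np.float64(258.5)), (np.float64(251.9), np.float64(270.1))]
[410 160  15  13 143]
top 416.9230769230769 166.1818181818182
[(np.float64(561.7), np.float64(47.4)), (np.float64(299.0), np.float64(78.4)), (np.float64(558.4), np.float64(77.7)), (np.float64(236.1), np.float64(164.7)), (np.float64(254.2), np.float64(165.4)), (np.float64(253.2), np.float64(183.4)), (np.float64(434.9), np.float64(197.7))]
[410 160  15  13 143]
top 417.0699300699301 165.97202797202797
[(np.float64(561.7), np.float64(47.4)), (np.float64(299.0), np.float64(78.4)), (np.float64(558.5), np.float64(77.7)), (np.float64(236.1), np.float64(164.7)), (np.float64(254.2), np.float64(165.4)), (np.float64(253.2), np.float64(183.4)), (np.float64(434.9), np.float64(197.7))]
```

View pics/15.png

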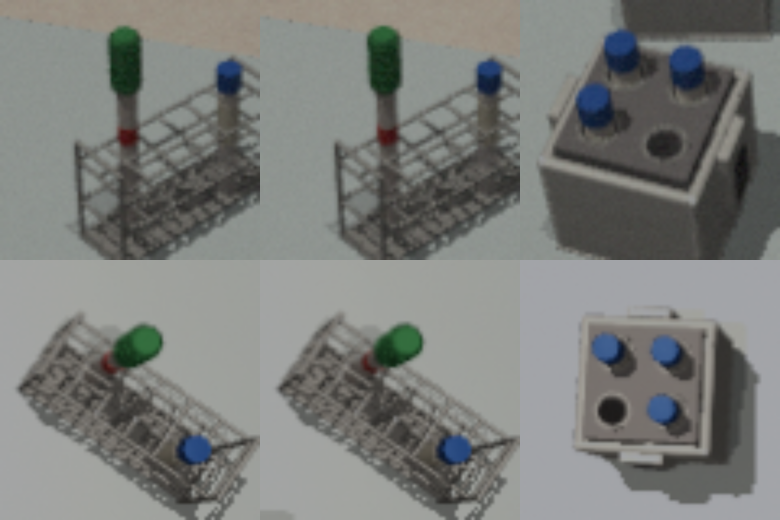

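The before and after views match. The rod's grip is within 0.3 px of where it started and every cap is within 0.4 px. Handing in.

```bash
python3 -c "
from workcell import *
print(hand_in())"
```

```text
the job is handed in; nothing more can be done
None
```

I pushed the cushion home with the seating rod, stood the rod back upright in its rack place, and handed the job in. The last reading before hand-in was at 29.6 s.

- **Push:** The bucket was the one farthest to the left, the only one of the three with capped tubes in it. The cushion slid at about 7–8 N and stopped with the rod tip about 82 mm below the rim. I then held about 18 N at the wrist for over a second with no further motion. The highest reading was 18.4 N plus about 3 N sideways, and the side view showed the rim inside the red band.
- **Return:** Before and after pictures put the grip within 0.3 px of its start in both views, which is under 1 mm. All four tube caps are within 0.4 px, and the gripper is clear and touching nothing.
- **Checks that disagreed:**
  - Rod tilt fitted from each camera alone came out around 0.1 rad, with opposite signs in the two views. Fitting both together gave about 0.01 rad while the rod was over the bucket. Another joint fit over the rack gave about 0.2 rad; I did not trust it because the gripper hid part of the stem there.
  - A sideways force of about 3 N remained while pushing, so the rod was probably touching the bore wall.
- **Not measured:** I judged the cushion home by feel and by the depth mark; its final position was not measured.

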